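Tip the cleaned lens tubes out of the drain trough into their box

TASK

Stand the empty metal box under the lip of the hinged drain trough, then press the trough's side pad down, slowly and without forcing it, until the trough bears firmly on its stop (about 13 N on the pad, never over 20 N), and hold it so until all three cleaned lens tubes have slid out into the box. Then ease the trough back up to level without letting it snap back, and leave the full box standing on the bench. Do not touch the clean tubes with the gripper or disturb the other things on the bench.

Things in the scene. Friction and masses are not known exactly. Their poses are not given: they have to be found in the camera images.
- stand: Aluminium stand of the drain trough, bolted down: base plate 116 x 128 x 6 mm and two side frames, 80 mm over their outer faces, 167 mm high. Origin on the bench below the middle of the trough's axle; the axle runs along the stand's x, 155 mm above the bench; the trough pours towards the stand's -y. The base plate ends 52 mm from the origin on the -y side; the bench beyond it is free.
- trough (a joint): Tilt of the steel trough, rad: 0 = level; grows as the lip goes down; a rigid bar stops it a little short of 40 degrees. A spring returns it, hard if let go: at the pad 2 to 3 N starts it and 4 to 7 N reaches the stop; from 8 N it sits firmly, over 20 N bends it. Channel 46 mm wide inside; at level its floor is 145 mm, its wall tops 171 mm above the bench; closed rear end 100 mm behind the axle.
- press_pad (a point): Middle of the upper face of the flat press pad, a plate 45 mm (stand x) x 38 mm (along the trough) x 3 mm bent out of the -x side wall near the lip; at level it lies 50 mm to -x and 89 mm to -y of the axle, 171 mm above the bench. It swings with the trough; at the stop it is about 60 mm lower and 10 mm nearer the axle.
- trough_lip (a point): Middle of the lip's edge, on the trough's floor: at level 110 mm to -y of the axle, 145 mm above the bench; at the stop about 79 mm to -y of the axle and 78 mm above the bench. The tubes land 80 to 200 mm to -y of the axle.
- parts_box: Empty open-topped box of bare metal sheet, 150 x 60 x 60 mm, walls and floor 3 mm, about 0.25 kg. Origin at the centre of its underside, x along the 150 mm side. It catches well with its long side along the pour, on the trough's centre line, its centre about 145 mm to -y of the stand's origin. A gripper must hold it across its width, beyond the lip, to clear the level trough.
- lens_tube_1: One of three alike black lens tubes, 31 mm diameter, 33 mm high, 60 g, standing on end on the trough's floor at the start. Origin at the centre of its lower face, z along its axis. They slide on the trough floor only when it is tipped steeply (about 27 to 35 degrees).
- lens_tube_2: One of three alike black lens tubes, 31 mm diameter, 33 mm high, 60 g, standing on end on the trough's floor at the start. Origin at the centre of its lower face, z along its axis. They slide on the trough floor only when it is tipped steeply (about 27 to 35 degrees).
- lens_tube_3: One of three alike black lens tubes, 31 mm diameter, 33 mm high, 60 g, standing on end on the trough's floor at the start. Origin at the centre of its lower face, z along its axis. They slide on the trough floor only when it is tipped steeply (about 27 to 35 degrees).
- tube_1_mid (a point): Middle of lens_tube_1, on its axis half-way up (16.5 mm above its origin).
- tube_2_mid (a point): Middle of lens_tube_2, on its axis half-way up (16.5 mm above its origin).
- tube_3_mid (a point): Middle of lens_tube_3, on its axis half-way up (16.5 mm above its origin).
- petri_dish: Bystander: covered clear petri dish, 63 mm diameter, 14 mm high. Origin at centre of underside.
- tape: Bystander: roll of tape lying flat, 70 mm diameter, 24 mm high. Origin at centre of underside.
- beaker: Bystander: small glass beaker, 51 mm diameter, 63 mm high. Origin at centre of underside.
- mask_case: Bystander: flat grey and black mask box, 68 x 67 x 17 mm. Origin at centre of underside.
- carrier: Bystander: round flat wafer carrier, 67 mm diameter, 14 mm high. Origin at centre of underside.
Mind the look-alikes: they are no part of the job. Leave any blue or orange look-alike of the lens_tube_2 alone.

How it is judged:
On the way:
1. the trough is held firmly on its stop, and all three tubes have slid into the box (value of joint trough above 0.65 rad and contact force between the fingers and stand above 8 N and x of tube_1_mid in the frame of parts_box between -0.075 and 0.075 m and y of tube_1_mid in the frame of parts_box between -0.03 and 0.03 m and z of tube_1_mid in the frame of parts_box between 0.005 and 0.062 m and x of tube_2_mid in the frame of parts_box between -0.075 and 0.075 m and y of tube_2_mid in the frame of parts_box between -0.03 and 0.03 m and z of tube_2_mid in the frame of parts_box between 0.005 and 0.062 m and x of tube_3_mid in the frame of parts_box between -0.075 and 0.075 m and y of tube_3_mid in the frame of parts_box between -0.03 and 0.03 m and z of tube_3_mid in the frame of parts_box between 0.005 and 0.062 m), for 0.3 s.
At the end, for the whole second after the job is handed in: All three lens tubes rest in the box (middle of each within its walls and under 62 mm above its underside; they may pile up), the box stands upright on the bench (tilt under 0.05 rad, underside within 6 mm of the bench top), and the trough is back level (under 0.03 rad) (x of tube_1_mid in the frame of parts_box between -0.075 and 0.075 m and y of tube_1_mid in the frame of parts_box between -0.03 and 0.03 m and z of tube_1_mid in the frame of parts_box between 0.005 and 0.062 m and linear speed of each of lens_tube_1, lens_tube_2, lens_tube_3 below 0.03 m/s and x of tube_2_mid in the frame of parts_box between -0.075 and 0.075 m and y of tube_2_mid in the frame of parts_box between -0.03 and 0.03 m and z of tube_2_mid in the frame of parts_box between 0.005 and 0.062 m and x of tube_3_mid in the frame of parts_box between -0.075 and 0.075 m and y of tube_3_mid in the frame of parts_box between -0.03 and 0.03 m and z of tube_3_mid in the frame of parts_box between 0.005 and 0.062 m and value of joint trough below 0.03 rad and height (world z) of parts_box between -0.006 and 0.006 m and angle between parts_box's own z axis and vertical below 0.05 rad and linear speed of parts_box below 0.02 m/s); the robot touches nothing.
It fails at once if the trough or stand is pushed with more than 20 N (contact force between any of the arm, the fingers and stand above 20 N).
It fails at once if the trough snaps back (faster than 1.5 rad/s) (velocity of joint trough below -1.5 rad/s).
It fails at once if the gripper touches a clean lens tube (contact force between any of the arm, the fingers and lens_tube_1 above 0.5 N or contact force between any of the arm, the fingers and lens_tube_2 above 0.5 N or contact force between any of the arm, the fingers and lens_tube_3 above 0.5 N).
It fails at once if a bystander is moved by more than 15 mm (distance of any of petri_dish, tape, beaker, mask_case, carrier from where it was at the start of the episode above 0.015 m).
It also fails if it takes over 72 s, if anything falls off the work surface, if the arm or the gripper's body presses on something with over 40 N, if the wrist force passes 120 N, or if a joint passes its speed limit or range.

ROBOT

A 6-joint arm with a two-finger parallel gripper is mounted at the origin on the work surface; the furniture and walls round the work are solid. World frame = base frame: x ahead of the robot, y to its left, z up, the work surface at z = 0. Lengths are in m, angles in rad, forces in N, time in s.
With the tool pointing down it reaches from about 0.225 to 0.725 m from the base axis. Payload 3.1 kg.
Tool frame: the origin (TCP) lies at the very end of the fingers, on their centre line; the grasp point (between the pads) lies 19 mm behind it; z points along the fingers, y is the line along which they close (so a half turn about z gives the same grasp; the last joint's range is limited). The gripper opens to 85 mm and grips with 20 to 120 N. Pads are 22 mm wide; open, the fingers measure 114 mm over their backs; the gripper's body (76 mm by 85 mm) begins 54 mm behind the grasp point. The pads swing forward as they close: fully open they stand 13 mm farther back than shut.
Start: joints at [1.104, 0.048, 0.099, 1.622, 0, 1.443], TCP at [0.174, 0.495, 0.231] pointing down, gripper open.
Joint ranges: [-2.91, 2.91], [-0.99, 1.94], [-1.21, 1.42], [-2.12, 2.29], [-1.49, 1.47], [-3.14, 3.14]. Speed limits (rad/s): [2.79, 2.79, 3.14, 3.14, 3.14, 3.14].

INTERFACE

Orientations are given as a 3x3 rotation matrix whose columns are the frame's x, y, z axes.
In Python, from cell import manip gives the robot as it stands.
- The arm moves only by the shell command python3 -m handwheel 'ROWS' [OPENING]. ROWS is JSON, a list of rows, each a list of 2 entries, a list of its own where there are three numbers: the shift along the tool's x, y, z in mm, then the turn about the tool's z in degrees. In form: [[[x, y, z], turn], ...]. A call has exactly 8 rows; each row shifts and turns the commanded pose from where the row before left it, along the tool's axes as they then stand; what a row does not reach is not made up. A row lasts 1/10 s, in which the tool goes at most 50 mm and 8.59 degrees, less where a joint would pass 70% of its speed; a pose out of reach is approached as far as the arm can. A call is refused whole if a number of a shift passes 50 or a number of a turn 8.59, either way. A call with a gripper value outside its range is refused whole. OPENING is the opening, from 0 (shut) to 1 (fully open), set as the call begins (- or left out, the last holds). The fingers move at their own pace and stop on an object; the grip force is fixed at half the most. Time passes only in rows, so rows that do not move let the fingers close, or fill a call up. It gives the time, the measured TCP pose, the force, the opening and the grip force at its end, in the units of the state.
- manip.read_state(): the state, without advancing time (a new reading comes with each control period).
- manip.camera(name): name is "scene" or "top" or "wrist"; returns a dict with "frame" (384x512x3 uint8, red, green, blue), "intrinsics" (3x3 intrinsics, pixels), "cam_to_world" (4x4, takes a point from camera to world coordinates); the wrist camera has in their place "hand_eye" (4x4, takes a point from camera to tool coordinates, whose origin is the TCP and whose axes are the flange's). Camera axes: x right, y down, z forward; pixel columns grow to the right and rows downward; lengths in m; the calibration is good to about 2 mm. A picture is of the moment at which its call begins: read the wrist's pose just before it. There is no depth.
- manip.finish_job(): hands the job in; it is judged then, once.
The state is a dict: "time_s": time; "joint_pos": joint angles; "qd": joint speeds; "effort": joint torques, N m; "tool_pos": TCP position; "eef_rot": TCP orientation; "contact_force": force on the tool from outside, world axes, zero at the start; "ft_torque": the same for the moment, N m; "finger_gap": finger opening in m; "finger_force": force on a finger pad.
Only numpy, scipy, OpenCV 4.12 (cv2) and the standard library are available. Lean on these libraries where they do the work, as an engineer would, in place of code of your own. Each camera call takes 0.05 s, during which the arm holds its last target. There are 200 camera calls.

## Working session

There is one attempt and no reset: what is moved stays moved. The work goes in short steps, Python scripts to look and compute and a shell command to move; the robot and the scene stay as the last step left them, time stands still between calls to the robot, and variables do not carry over. Pictures are saved under pics/ and viewed, at most 10 in all, crops included, and the job is handed in when it is done.

```bash
mkdir -p pics; cat > h.py <<'E'
import numpy as np, cv2
from cell import manip
def snap(n,f):
    c=manip.camera(n); cv2.imwrite('pics/'+f+'.png',c['frame'][:,:,::-1]); np.savez('pics/'+f,**{k:v for k,v in c.items()})
    return c
def ray(c,u,v,T=None):
    T=np.array(c['cam_to_world']) if T is None else T
    d=T[:3,:3]@np.linalg.solve(c['intrinsics'],[u,v,1.]); return T[:3,3],d
def atz(c,u,v,z,T=None):
    o,d=ray(c,u,v,T); return o+d*(z-o[2])/d[2]
def tri(rs):
    A=0;b=0
    for o,d in rs:
        d=d/np.linalg.norm(d);P=np.eye(3)-np.outer(d,d);A=A+P;b=b+P@o
    x=np.linalg.solve(A,b);return x,[np.linalg.norm(np.cross(x-o,d/np.linalg.norm(d))) for o,d in rs]
def ld(f): return dict(np.load('pics/'+f+'.npz'))
E
python3 - <<'E'
from h import *
s=manip.read_state();print(s)
for n in('scene','top'):
    c=snap(n,n+'0');print(c['intrinsics'],c['cam_to_world'])
E
```

```text
{'time_s': 0.0, 'joint_pos': array([1.10423406e+00, 4.87538338e-02, 9.75782888e-02, 1.62200289e+00,
       1.56706144e-05, 1.44299561e+00]), 'qd': array([-6.19285614e-04, -4.00428243e-05, -1.21924512e-03,  1.69749917e-03,
       -5.40888913e-04,  4.60677425e-04]), 'effort': array([-1.11252793e-03, -3.38782418e+01,  3.20015788e+01,  2.05317861e-02,
       -2.36240694e-04, -2.38652277e-06]), 'tool_pos': array([0.17419509, 0.49460388, 0.23010577]), 'eef_rot': array([[-9.43166769e-01,  3.32318023e-01, -1.08551198e-03],
       [ 3.32319642e-01,  9.43164439e-01, -2.12045847e-03],
       [ 3.19149731e-04, -2.36068292e-03, -9.99997163e-01]]), 'contact_force': array([-0.42975916,  0.61671038, -0.09627376]), 'ft_torque': array([-0.04174251,  0.00617263, -0.01370346]), 'finger_force': 0.0, 'finger_gap': 0.08543017037388367}
[[405.49196373   0.         256.35023474]
 [  0.         405.49196373 190.41193399]
 [  0.           0.           1.        ]] [[ 0.8008245  -0.26391931  0.53761205 -0.18357457]
 [-0.5987081  -0.37545878  0.7075163  -0.85634284]
 [ 0.01512395 -0.88846908 -0.45868722  0.6714407 ]
 [ 0.          0.          0.          1.        ]]
[[350.68695967   0.         258.78151663]
 [  0.         350.68695967 186.98546118]
 [  0.           0.           1.        ]] [[ 0.09563757 -0.97267674  0.21155005  0.26139143]
 [-0.99541311 -0.09292114  0.02276839 -0.01950515]
 [-0.00248881 -0.2127572  -0.97710193  1.07604369]
 [ 0.          0.          0.          1.        ]]
```

View pics/scene0.png

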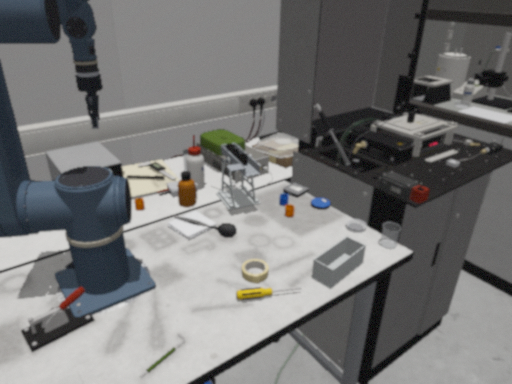

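View pics/top0.png

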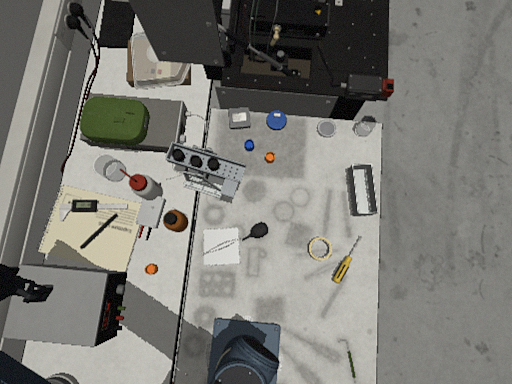

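Top view: the trough runs from about (170,155) to (243,170) and the box is at (361,190). In the scene view the stand is near (238,180) and the box near (339,262). I'll enlarge both areas.

```bash
python3 - <<'E'
from h import *
def crop(f,u,v,w,h):
    im=cv2.imread('pics/'+f+'.png')[v:v+h,u:u+w]
    im=cv2.resize(im,None,fx=400/w,fy=300/h,interpolation=cv2.INTER_CUBIC)
    for k in range(0,w,10):
        cv2.line(im,(int(k*400/w),0),(int(k*400/w),4),(0,0,255),1)
        if k%20==0: cv2.putText(im,str(u+k),(int(k*400/w),14),0,.33,(0,0,255),1)
    for k in range(0,h,10):
        cv2.line(im,(0,int(k*300/h)),(4,int(k*300/h)),(0,0,255),1)
        if k%20==0: cv2.putText(im,str(v+k),(5,int(k*300/h)+4),0,.33,(0,0,255),1)
    return im
a=np.hstack([crop('top0',160,135,100,75),crop('top0',315,155,80,60)])
b=np.hstack([crop('scene0',195,140,100,75),crop('scene0',300,225,80,60)])
cv2.imwrite('pics/crops.png',np.vstack([a,b]))
E
```

```text
(no output)
```

View pics/crops.png

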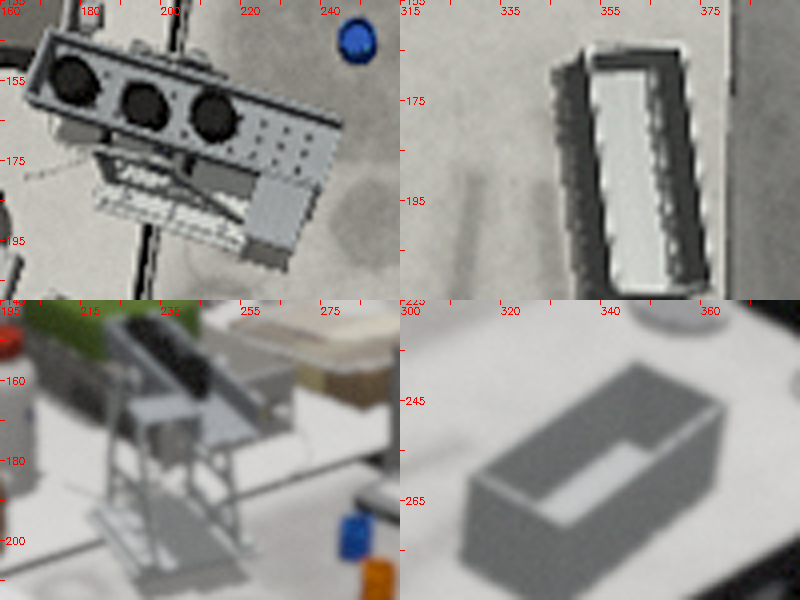

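```bash
python3 - <<'E'
from h import *
t=ld('top0');s=ld('scene0');np.set_printoptions(precision=4,suppress=True)
def p(n,a,b):print(n,*tri([ray(t,*a),ray(s,*b)]))
for n,a,b in[('TL',(352.4,164.6),(347,237.2)),('TR',(371.4,164.6),(365.2,245.8)),('BR',(377,213.6),(332.8,270.2)),('BL',(356.6,214.4),(313.6,260.6)),
 ('pad',(230.2,187.2),(235.8,167)),('lip',(242.5,173.7),(253,175.5)),('wallend far',(245.2,165.5),(259.5,172))]:p(n,a,b)
f=lambda u,v,z:atz(t,160+u/4,135+v/4,z)[:2]
print('wall far',f(50,30,.171),f(341,122,.171));print('wall near',f(28,100,.171),f(318,187,.171))
print('lip',f(330,155,.145),'pad',f(281,209,.171))
print('rim',[atz(t,u,v,.06)[:2] for u,v in((352.4,164.6),(371.4,164.6),(377,213.6),(356.6,214.4))])
E
```

```text
TL [ 0.5773 -0.2698  0.0542] [np.float64(0.001355939515339197), np.float64(0.0013559395153392305)]
TR [ 0.5829 -0.3269  0.0559] [np.float64(0.0005752217193857253), np.float64(0.0005752217193856859)]
BR [ 0.4365 -0.3482  0.0563] [np.float64(0.000865379246485632), np.float64(0.0008653792464857849)]
BL [ 0.4292 -0.29    0.0523] [np.float64(0.0009542504714035388), np.float64(0.0009542504714036129)]
pad [0.4484 0.0777 0.1692] [np.float64(0.0017133197642879437), np.float64(0.0017133197642879546)]
lip [0.4955 0.0519 0.1382] [np.float64(0.0023483750798448024), np.float64(0.0023483750798448614)]
wallend far [0.5168 0.0465 0.1466] [np.float64(0.002725178439818239), np.float64(0.002725178439818256)]
wall far [0.5582 0.2469] [0.5125 0.0433]
wall near [0.5078 0.2543] [0.4666 0.0538]
lip [0.4957 0.0501] pad [0.4495 0.0765]
rim [array([ 0.5767, -0.2693]), array([ 0.5821, -0.3261]), array([ 0.4351, -0.3464]), array([ 0.4271, -0.2874])]
```

The pad comes out at z 0.169, the lip at about 0.14, and the box rim at 0.055–0.06 with sides of 147 x 58. All of these agree with the given sizes.
- **Stand:** yaw is about -12.2°, with the axle at about (0.514, 0.154).
- **Box:** centre (0.506, -0.309), yaw 8°.

I'll grip the box about 30 mm towards its -x end.

```bash
R='[[[-23,-27.6,0],0],[[-23,-27.6,0],0],[[-23,-27.6,0],0],[[-23,-27.6,0],0],[[-23,-27.6,0],0],[[-23,-27.6,0],0],[[-23,-27.6,0],0],[[-23,-27.6,0],0]]' ; unset R
python3 -m handwheel '[[[-23,-27.6,0],0],[[-23,-27.6,0],0],[[-23,-27.6,0],0],[[-23,-27.6,0],0],[[-23,-27.6,0],0],[[-23,-27.6,0],0],[[-23,-27.6,0],0],[[-23,-27.6,0],0]]' 1
python3 -m handwheel '[[[-23,-27.6,0],0],[[-23,-27.6,0],0],[[-23,-27.6,0],0],[[-23,-27.6,0],0],[[-23,-27.6,0],0],[[-23,-27.6,0],0],[[-23,-27.6,0],0],[[-23,-27.6,0],0]]'
```

```text
time_s: 0.9
tool_pos: [0.2746, 0.2243, 0.2308]
eef_rot: [[-0.943, 0.332, -0.0], [0.332, 0.943, -0.0], [0.0, -0.0, -1.0]]
contact_force: [0.9, -0.1, 0.1]
finger_gap: 0.0857
finger_force: 0.0
time_s: 1.7
tool_pos: [0.3748, -0.0451, 0.2309]
eef_rot: [[-0.943, 0.333, -0.0], [0.333, 0.943, 0.0], [0.0, 0.0, -1.0]]
contact_force: [-0.1, 1.1, 0.3]
finger_gap: 0.0856
finger_force: 0.0
```

```bash
python3 -m handwheel '[[[-23,-27.6,0],0],[[-23,-27.6,0],0],[[-23,-27.6,0],0],[[-23,-27.6,0],0],[[-23,-27.6,0],0],[[-23,-27.6,0],0],[[-23,-27.6,0],0],[[-23,-27.6,0],0]]'
python3 -m handwheel '[[[0,0,10],-7],[[0,0,10],-7],[[0,0,10],-7],[[0,0,10],-6.4],[[0,0,10],0],[[0,0,0],0],[[0,0,0],0],[[0,0,0],0]]'
python3 - <<'E'
from h import *
s=manip.read_state();c=snap('wrist','w1')
T=np.eye(4);T[:3,:3]=s['eef_rot'];T[:3,3]=s['tool_pos'];np.save('pics/w1T',T@c['hand_eye'])
print(c['hand_eye'])
E
```

```text
time_s: 2.5
tool_pos: [0.475, -0.3143, 0.2305]
eef_rot: [[-0.943, 0.333, -0.001], [0.333, 0.943, 0.001], [0.001, 0.001, -1.0]]
contact_force: [0.4, -0.3, -0.0]
finger_gap: 0.085
finger_force: 0.0
time_s: 3.3
tool_pos: [0.4752, -0.3132, 0.1819]
eef_rot: [[-0.99, -0.138, 0.001], [-0.138, 0.99, -0.001], [-0.001, -0.001, -1.0]]
contact_force: [-0.0, -0.9, -0.7]
finger_gap: 0.0852
finger_force: 0.0
[[ 1.55059483e-04 -9.58277689e-01 -2.85838849e-01  7.26905145e-02]
 [ 9.99999812e-01  3.18273134e-04 -5.24542377e-04  8.13762823e-04]
 [ 5.93632083e-04 -2.85838714e-01  9.58277557e-01 -1.43264756e-01]
 [ 0.00000000e+00  0.00000000e+00  0.00000000e+00  1.00000000e+00]]
```

View pics/w1.png

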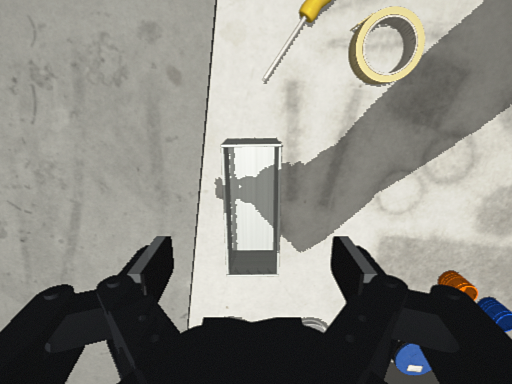

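The wrist view shows the box centred between the fingers and aligned. The rim corners are at (221,145), (283,145), (277,275) and (228,275), and the finger midline is at u≈252.

```bash
python3 - <<'E'
from h import *
c=ld('w1');T=np.load('pics/w1T.npy')
for p in[(221,145),(283,145),(277,275),(228,275)]:print(atz(c,*p,.06,T))
E
python3 -m handwheel '[[[0,0,20],0],[[0,0,20],0],[[0,0,20],0],[[0,0,20],0],[[0,0,20],0],[[0,0,20],0],[[0,0,20],0],[[0,0,18],0]]'
```

```text
[ 0.43945952 -0.34815781  0.06      ]
[ 0.43102755 -0.28781012  0.06      ]
[ 0.57708488 -0.26937096  0.06      ]
[ 0.58485746 -0.3246963   0.06      ]
time_s: 4.15
tool_pos: [0.4753, -0.3133, 0.0231]
eef_rot: [[-0.99, -0.138, 0.001], [-0.138, 0.99, -0.001], [-0.001, -0.001, -1.0]]
contact_force: [0.2, -0.0, -0.5]
finger_gap: 0.0852
finger_force: 0.0
```

```bash
python3 -m handwheel '[[[0,0,0],0],[[0,0,0],0],[[0,0,0],0],[[0,0,0],0],[[0,0,0],0],[[0,0,0],0],[[0,0,0],0],[[0,0,0],0]]' 0
python3 -m handwheel '[[[0,0,-5],0],[[0,0,-8],0],[[0,0,-10],0],[[0,0,-10],0],[[0,0,-10],0],[[0,0,-7],0],[[0,0,0],0],[[0,0,0],0]]'
```

```text
time_s: 4.95
tool_pos: [0.4753, -0.3133, 0.024]
eef_rot: [[-0.99, -0.139, 0.001], [-0.139, 0.99, -0.001], [-0.001, -0.001, -1.0]]
contact_force: [-1.5, 1.0, 1.6]
finger_gap: 0.0592
finger_force: 66.3
time_s: 5.75
tool_pos: [0.4751, -0.3132, 0.0735]
eef_rot: [[-0.99, -0.139, 0.0], [-0.139, 0.99, -0.0], [-0.0, -0.0, -1.0]]
contact_force: [0.1, 0.4, -2.9]
finger_gap: 0.0593
finger_force: 66.1
```

```bash
python3 -m handwheel '[[[0,0,0],-8.5],[[0,0,0],-8.5],[[0,0,0],-8.5],[[0,0,0],-8.5],[[0,0,0],-8.5],[[0,0,0],-8.5],[[0,0,0],-8.5],[[0,0,0],-8.5]]'
python3 -m handwheel '[[[0,0,0],-2],[[-20,4.2,0],0],[[-27,5.8,0],0],[[-27,5.8,0],0],[[-27,5.8,0],0],[[-27,5.8,0],0],[[-20,4.2,0],0],[[0,0,0],0]]'
python3 - <<'E'
from h import *
s=manip.read_state();c=snap('wrist','w2');t=snap('top','top2')
T=np.eye(4);T[:3,:3]=s['eef_rot'];T[:3,3]=s['tool_pos'];np.save('pics/w2T',T@c['hand_eye'])
E
```

```text
time_s: 6.55
tool_pos: [0.4745, -0.3127, 0.0723]
eef_rot: [[-0.236, -0.972, -0.001], [-0.972, 0.236, 0.001], [-0.001, 0.001, -1.0]]
contact_force: [1.0, -0.5, -2.0]
finger_gap: 0.0595
finger_force: 65.9
time_s: 7.35
tool_pos: [0.474, -0.1589, 0.0724]
eef_rot: [[-0.205, -0.979, -0.002], [-0.979, 0.205, 0.002], [-0.002, 0.002, -1.0]]
contact_force: [0.7, -0.6, -3.0]
finger_gap: 0.0591
finger_force: 66.0
```

View pics/w2.png

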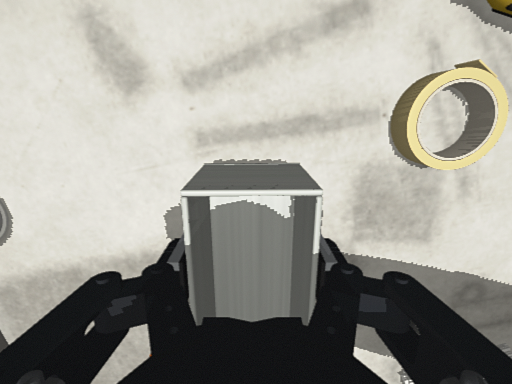

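Box is held square, rim corners at (182,192) and (322,192). The trough is not in view from here, so I'll carry on using the triangulated pose.

```bash
python3 -m handwheel '[[[-20,3.7,0],0],[[-23,4.3,0],0],[[-23,4.3,0],0],[[-23,4.3,0],0],[[-23,4.3,0],0],[[-15,3,0],0],[[-9.7,1.7,0],0],[[0,0,0],0]]'
python3 -m handwheel '[[[0,0,8],0],[[0,0,10],0],[[0,0,10],0],[[0,0,8],0],[[0,0,5],0],[[0,0,3],0],[[0,0,0],0],[[0,0,0],0]]'
python3 - <<'E'
from h import *
snap('top','top3');snap('scene','scene3')
def crop(f,u,v,w,h):
    im=cv2.imread('pics/'+f+'.png')[v:v+h,u:u+w]
    im=cv2.resize(im,None,fx=400/w,fy=300/h,interpolation=cv2.INTER_CUBIC)
    for k in range(0,w,20): cv2.putText(im,str(u+k),(int(k*400/w),12),0,.33,(0,0,255),1)
    for k in range(0,h,20): cv2.putText(im,str(v+k),(5,int(k*300/h)+4),0,.33,(0,0,255),1)
    return im
cv2.imwrite('pics/c3.png',np.hstack([crop('top3',190,130,120,90),crop('scene3',195,140,120,90)]))
E
```

```text
time_s: 8.25
tool_pos: [0.4784, -0.0225, 0.0732]
eef_rot: [[-0.207, -0.978, -0.0], [-0.978, 0.207, -0.0], [0.0, 0.0, -1.0]]
contact_force: [-1.0, -0.0, -1.5]
finger_gap: 0.0592
finger_force: 66.0
time_s: 9.05
tool_pos: [0.4786, -0.0227, 0.0296]
eef_rot: [[-0.208, -0.978, 0.001], [-0.978, 0.208, -0.0], [0.0, -0.001, -1.0]]
contact_force: [0.0, -0.3, -2.7]
finger_gap: 0.0594
finger_force: 66.0
```

View pics/c3.png

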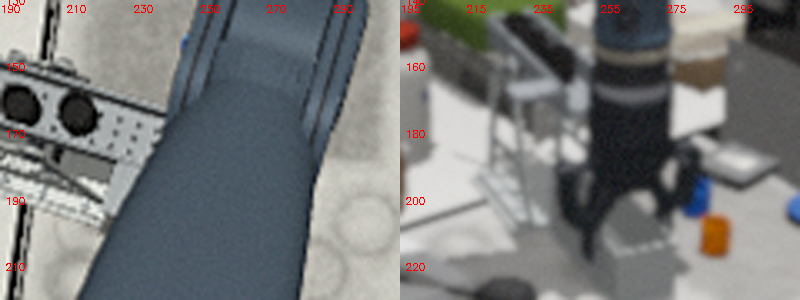

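The box is about 6 mm above the bench, in line with the trough, and the gripper is clear of the lip. I'll set it down and release.

```bash
python3 -m handwheel '[[[0,0,2],0],[[0,0,2],0],[[0,0,1.5],0],[[0,0,0.8],0],[[0,0,0],0],[[0,0,0],0],[[0,0,0],0],[[0,0,0],0]]'
python3 -m handwheel '[[[0,0,0],0],[[0,0,0],0],[[0,0,0],0],[[0,0,0],0],[[0,0,0],0],[[0,0,0],0],[[0,0,0],0],[[0,0,0],0]]' 1
python3 -m handwheel '[[[5,0,-10],0],[[10,0,-30],0],[[10,0,-30],0],[[10,0,-30],0],[[10,0,-30],0],[[0,0,-30],0],[[0,0,-20],0],[[0,0,0],0]]'
python3 - <<'E'
from h import *
s=manip.read_state();c=snap('wrist','w4')
T=np.eye(4);T[:3,:3]=s['eef_rot'];T[:3,3]=s['tool_pos'];np.save('pics/w4T',T@c['hand_eye'])
E
```

```text
time_s: 9.95
tool_pos: [0.4784, -0.0227, 0.024]
eef_rot: [[-0.208, -0.978, 0.0], [-0.978, 0.208, -0.0], [0.0, -0.0, -1.0]]
contact_force: [-3.7, 0.7, 5.5]
finger_gap: 0.0592
finger_force: 66.9
time_s: 10.75
tool_pos: [0.4783, -0.0227, 0.023]
eef_rot: [[-0.208, -0.978, 0.0], [-0.978, 0.208, 0.0], [-0.0, -0.0, -1.0]]
contact_force: [-0.1, 0.1, 0.2]
finger_gap: 0.0853
finger_force: 0.0
time_s: 11.55
tool_pos: [0.471, -0.0678, 0.2078]
eef_rot: [[-0.209, -0.978, 0.008], [-0.978, 0.209, -0.002], [0.001, -0.008, -1.0]]
contact_force: [0.6, 0.8, -0.2]
finger_gap: 0.0858
finger_force: 0.0
```

View pics/w4.png

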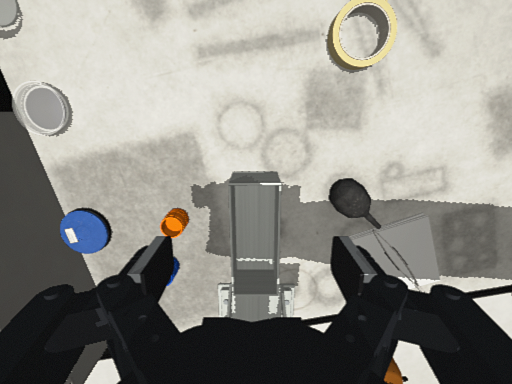

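The box stands centred: rim u 230–281, and the stand frames at 219–297 are symmetric about it. Next I'll close the gripper and move above the pad at about (0.448, 0.077).

```bash
python3 -m handwheel '[[[0,0,-12],0],[[0,0,-12],0],[[-20,8,0],0],[[-28,11,0],0],[[-28,11,0],0],[[-28,11,0],0],[[-21,9,0],0],[[-11,6,0],0]]' 0
python3 -m handwheel '[[[0,0,8],0],[[0,0,10],0],[[0,0,8],0],[[0,0,6],0],[[0,0,3],0],[[0,0,0],0],[[0,0,0],0],[[0,0,0],0]]'
python3 - <<'E'
from h import *
d=manip.read_state()['tool_pos'][:2]-np.array([.4476,.0774]);print('off pad: pour,outward mm',d@[-208,-978.],d@[-978.,208])
snap('scene','scene5')
im=cv2.imread('pics/scene5.png')[130:220,190:310];cv2.imwrite('pics/c5.png',cv2.resize(im,None,fx=5,fy=5,interpolation=cv2.INTER_CUBIC))
E
```

```text
time_s: 12.4
tool_pos: [0.4418, 0.0795, 0.2271]
eef_rot: [[-0.206, -0.979, -0.001], [-0.979, 0.206, 0.0], [-0.0, 0.001, -1.0]]
contact_force: [0.0, -0.4, 0.0]
finger_gap: -0.0002
finger_force: 0.0
time_s: 13.2
tool_pos: [0.4427, 0.0779, 0.1925]
eef_rot: [[-0.208, -0.978, 0.001], [-0.978, 0.208, -0.0], [-0.0, -0.001, -1.0]]
contact_force: [-0.3, 1.2, 0.5]
finger_gap: 0.0
finger_force: 0.0
off pad: pour,outward mm 0.5575355062941509 4.856191034125822
```

View pics/c5.png

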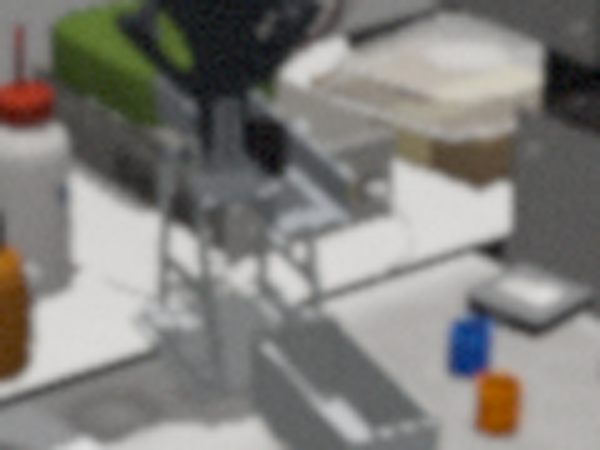

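The closed fingers at (228,140) in the crop stand over the pad, and the box is in line below the lip. I'll press gently now.

```bash
python3 -m handwheel '[[[0,0,4],0],[[0,0,4],0],[[0,0,4],0],[[0,0,3],0],[[0,0,2],0],[[0,0,2],0],[[0,0,2],0],[[0,0,2],0]]'
python3 -m handwheel '[[[0,0,2],0],[[0,0,2],0],[[0,0,2],0],[[0,0,2],0],[[0,0,2],0],[[0,0,2],0],[[0,0,2],0],[[0,0,0],0]]'
```

```text
time_s: 14.05
tool_pos: [0.4424, 0.0777, 0.1694]
eef_rot: [[-0.208, -0.978, 0.0], [-0.978, 0.208, -0.001], [0.001, -0.0, -1.0]]
contact_force: [-1.1, -1.0, 3.0]
finger_gap: 0.0002
finger_force: 1.5
time_s: 14.85
tool_pos: [0.4426, 0.0778, 0.1547]
eef_rot: [[-0.208, -0.978, 0.0], [-0.978, 0.208, -0.0], [0.0, -0.0, -1.0]]
contact_force: [0.5, -4.0, 3.8]
finger_gap: -0.0001
finger_force: 1.9
```

```bash
python3 -m handwheel '[[[-0.2,0,2],0],[[-0.2,0,2],0],[[-0.2,0,2],0],[[-0.2,0,2],0],[[-0.2,0,2],0],[[-0.2,0,2],0],[[-0.2,0,2],0],[[0,0,0],0]]'
python3 -m handwheel '[[[-0.4,0,1.5],0],[[-0.4,0,1.5],0],[[-0.4,0,1.5],0],[[-0.4,0,1.5],0],[[-0.4,0,1.5],0],[[-0.4,0,1.5],0],[[-0.4,0,1.5],0],[[0,0,0],0]]'
```

```text
time_s: 15.65
tool_pos: [0.4428, 0.0793, 0.1407]
eef_rot: [[-0.208, -0.978, 0.0], [-0.978, 0.208, -0.0], [0.0, -0.0, -1.0]]
contact_force: [0.9, -4.6, 3.0]
finger_gap: 0.0003
finger_force: 2.3
time_s: 16.45
tool_pos: [0.4434, 0.0817, 0.1304]
eef_rot: [[-0.208, -0.978, 0.0], [-0.978, 0.208, -0.001], [0.001, -0.0, -1.0]]
contact_force: [0.5, -5.9, 2.7]
finger_gap: 0.0002
finger_force: 2.6
```

```bash
python3 -m handwheel '[[[0,0,1],0],[[0,0,1],0],[[0,0,1],0],[[0,0,1],0],[[0,0,1],0],[[0,0,1],0],[[0,0,0],0],[[0,0,0],0]]'
python3 -m handwheel '[[[0,0,0.7],0],[[0,0,0.7],0],[[0,0,0.7],0],[[0,0,0.7],0],[[0,0,0.7],0],[[0,0,0],0],[[0,0,0],0],[[0,0,0],0]]'
```

```text
time_s: 17.25
tool_pos: [0.4438, 0.0832, 0.1249]
eef_rot: [[-0.208, -0.978, 0.001], [-0.978, 0.208, 0.003], [-0.003, -0.001, -1.0]]
contact_force: [0.3, 0.4, 5.5]
finger_gap: 0.0001
finger_force: 2.1
time_s: 18.05
tool_pos: [0.4436, 0.0832, 0.1215]
eef_rot: [[-0.207, -0.978, 0.001], [-0.978, 0.207, 0.003], [-0.003, -0.0, -1.0]]
contact_force: [0.3, 1.8, 4.6]
finger_gap: 0.0001
finger_force: 2.1
```

```bash
python3 -m handwheel '[[[0,0,0.6],0],[[0,0,0.6],0],[[0,0,0.6],0],[[0,0,0.6],0],[[0,0,0],0],[[0,0,0],0],[[0,0,0],0],[[0,0,0],0]]'
```

```text
time_s: 18.85
tool_pos: [0.4432, 0.0825, 0.1185]
eef_rot: [[-0.208, -0.978, -0.0], [-0.978, 0.208, 0.001], [-0.001, 0.0, -1.0]]
contact_force: [0.5, 0.3, 3.5]
finger_gap: -0.0001
finger_force: 1.5
```

```bash
python3 -m handwheel '[[[0,0,0.5],0],[[0,0,0.5],0],[[0,0,0.5],0],[[0,0,0.5],0],[[0,0,0],0],[[0,0,0],0],[[0,0,0],0],[[0,0,0],0]]'
python3 -m handwheel '[[[0,0,0.5],0],[[0,0,0.5],0],[[0,0,0.5],0],[[0,0,0],0],[[0,0,0],0],[[0,0,0],0],[[0,0,0],0],[[0,0,0],0]]'
```

```text
time_s: 19.65
tool_pos: [0.4431, 0.0821, 0.1166]
eef_rot: [[-0.208, -0.978, -0.0], [-0.978, 0.208, 0.0], [-0.0, 0.0, -1.0]]
contact_force: [-1.5, 0.1, 4.8]
finger_gap: -0.0
finger_force: 2.0
time_s: 20.45
tool_pos: [0.4433, 0.0821, 0.1152]
eef_rot: [[-0.208, -0.978, -0.0], [-0.978, 0.208, 0.0], [-0.0, 0.0, -1.0]]
contact_force: [-1.3, 0.2, 5.0]
finger_gap: -0.0001
finger_force: 2.0
```

```bash
python3 - <<'E'
from h import *
snap('scene','scene6')
im=cv2.imread('pics/scene6.png')[130:235,190:310];cv2.imwrite('pics/c6.png',cv2.resize(im,None,fx=5,fy=5,interpolation=cv2.INTER_CUBIC))
print(manip.read_state()['contact_force'])
E
```

```text
[-1.1666715  -0.16815211  5.18305695]
```

View pics/c6.png

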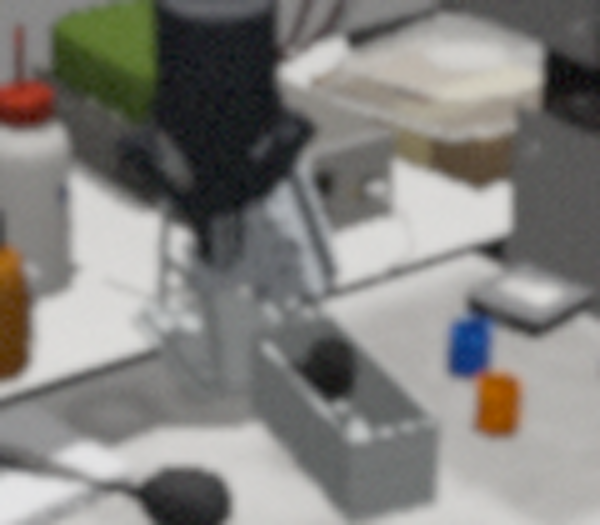

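The trough is tipped and at least one tube is in the box, at (328,365) in the crop. It isn't firm on the stop yet, so I'll carry on in small steps.

```bash
python3 -m handwheel '[[[0,0,0.5],0],[[0,0,0.5],0],[[0,0,0.5],0],[[0,0,0],0],[[0,0,0],0],[[0,0,0],0],[[0,0,0],0],[[0,0,0],0]]'
```

```text
time_s: 21.3
tool_pos: [0.4433, 0.082, 0.1137]
eef_rot: [[-0.208, -0.978, 0.0], [-0.978, 0.208, -0.0], [0.0, -0.0, -1.0]]
contact_force: [-0.8, -0.2, 4.4]
finger_gap: -0.0001
finger_force: 2.0
```

```bash
python3 -m handwheel '[[[0,0,0.4],0],[[0,0,0.4],0],[[0,0,0.4],0],[[0,0,0],0],[[0,0,0],0],[[0,0,0],0],[[0,0,0],0],[[0,0,0],0]]'
```

```text
time_s: 22.1
tool_pos: [0.4434, 0.082, 0.1125]
eef_rot: [[-0.208, -0.978, 0.0], [-0.978, 0.208, -0.0], [0.0, -0.0, -1.0]]
contact_force: [-1.4, 0.1, 4.9]
finger_gap: -0.0001
finger_force: 2.0
```

```bash
python3 -m handwheel '[[[0,0,0.5],0],[[0,0,0.5],0],[[0,0,0.5],0],[[0,0,0.5],0],[[0,0,0],0],[[0,0,0],0],[[0,0,0],0],[[0,0,0],0]]'
```

```text
time_s: 22.9
tool_pos: [0.4434, 0.082, 0.1107]
eef_rot: [[-0.208, -0.978, 0.0], [-0.978, 0.208, -0.0], [0.0, -0.0, -1.0]]
contact_force: [-0.2, -0.8, 5.7]
finger_gap: 0.0002
finger_force: 2.3
```

```bash
python3 -m handwheel '[[[0,0,0.4],0],[[0,0,0.4],0],[[0,0,0.4],0],[[0,0,0],0],[[0,0,0],0],[[0,0,0],0],[[0,0,0],0],[[0,0,0],0]]'
```

```text
time_s: 23.7
tool_pos: [0.4435, 0.0821, 0.1105]
eef_rot: [[-0.208, -0.978, 0.001], [-0.978, 0.208, -0.0], [-0.0, -0.001, -1.0]]
contact_force: [-1.8, -0.4, 9.8]
finger_gap: -0.0002
finger_force: 3.9
```

```bash
python3 -m handwheel '[[[0,0,0.4],0],[[0,0,0.4],0],[[0,0,0.4],0],[[0,0,0],0],[[0,0,0],0],[[0,0,0],0],[[0,0,0],0],[[0,0,0],0]]'
```

```text
time_s: 24.5
tool_pos: [0.4436, 0.0822, 0.1102]
eef_rot: [[-0.208, -0.978, 0.002], [-0.978, 0.208, 0.0], [-0.0, -0.002, -1.0]]
contact_force: [-3.5, 0.4, 13.4]
finger_gap: 0.0002
finger_force: 5.5
```

The trough bears on its stop at about 13.5 N. I'll hold, then check for the tubes.

```bash
python3 -m handwheel '[[[0,0,0],0],[[0,0,0],0],[[0,0,0],0],[[0,0,0],0],[[0,0,0],0],[[0,0,0],0],[[0,0,0],0],[[0,0,0],0]]'
python3 - <<'E'
from h import *
for n in('scene','top','wrist'):snap(n,n+'7')
r=lambda f,u,v,w,h,W,H:cv2.resize(cv2.imread('pics/'+f+'7.png')[v:v+h,u:u+w],(W,H),interpolation=cv2.INTER_CUBIC)
a=np.hstack([r('scene',220,155,80,70,400,350),r('top',180,130,100,88,400,350)])
b=np.hstack([r('wrist',0,0,512,384,333,250),r('scene',200,130,60,50,300,250),np.zeros((250,167,3),np.uint8)])
cv2.imwrite('pics/c7.png',np.vstack([a,b]))
E
```

```text
time_s: 25.3
tool_pos: [0.4436, 0.0822, 0.1102]
eef_rot: [[-0.208, -0.978, 0.001], [-0.978, 0.208, 0.0], [-0.0, -0.001, -1.0]]
contact_force: [-3.7, 1.0, 15.2]
finger_gap: -0.0001
finger_force: 5.5
```

View pics/c7.png

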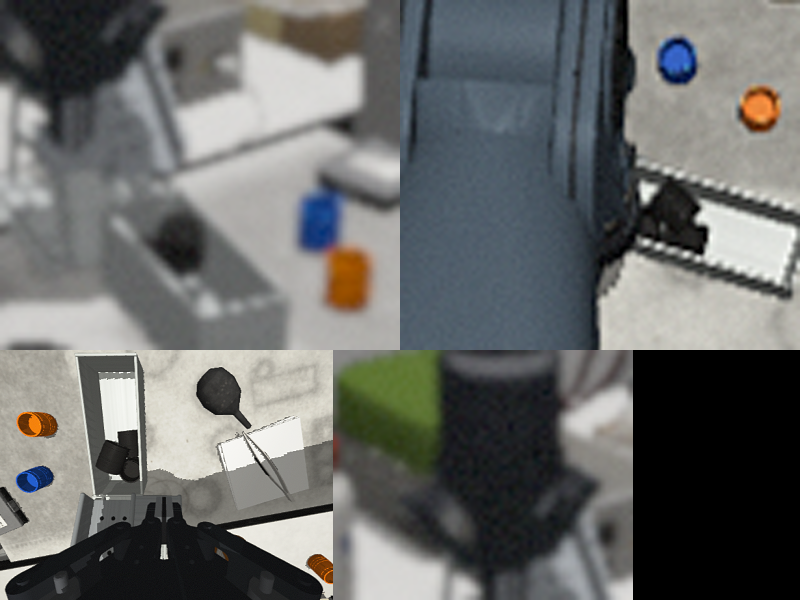

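The wrist view shows all three tubes in the box, at (112,460), (128,440) and (130,468), with the trough empty on its stop. I'll ease it back up.

```bash
python3 -m handwheel '[[[0,0,-0.5],0],[[0,0,-0.5],0],[[0,0,-1],0],[[0,0,-1],0],[[0,0,-1.5],0],[[0,0,-1.5],0],[[0,0,-2],0],[[0,0,-2],0]]'
python3 -m handwheel '[[[0.2,0,-2],0],[[0.2,0,-2],0],[[0.2,0,-2],0],[[0.2,0,-2],0],[[0.2,0,-2],0],[[0.2,0,-2],0],[[0.2,0,-2],0],[[0.2,0,-2],0]]'
python3 -m handwheel '[[[0.2,0,-2],0],[[0.2,0,-2],0],[[0.2,0,-2],0],[[0.2,0,-2],0],[[0.2,0,-2],0],[[0.2,0,-2],0],[[0.2,0,-2],0],[[0.2,0,-2],0]]'
```

```text
time_s: 26.25
tool_pos: [0.4426, 0.0802, 0.1172]
eef_rot: [[-0.209, -0.978, -0.002], [-0.978, 0.209, -0.004], [0.005, 0.001, -1.0]]
contact_force: [-0.3, -5.7, 1.9]
finger_gap: 0.0004
finger_force: 2.5
time_s: 27.05
tool_pos: [0.4419, 0.079, 0.1332]
eef_rot: [[-0.209, -0.978, -0.003], [-0.978, 0.209, -0.003], [0.004, 0.002, -1.0]]
contact_force: [-1.1, -4.8, 2.9]
finger_gap: -0.0003
finger_force: 2.2
time_s: 27.85
tool_pos: [0.4425, 0.0792, 0.1502]
eef_rot: [[-0.208, -0.978, -0.0], [-0.978, 0.208, 0.001], [-0.001, 0.0, -1.0]]
contact_force: [-1.4, -3.4, 3.0]
finger_gap: -0.0001
finger_force: 1.7
```

```bash
python3 -m handwheel '[[[0,0,-2],0],[[0,0,-2],0],[[0,0,-2],0],[[0,0,-2],0],[[0,0,-2],0],[[0,0,-2],0],[[0,0,-2],0],[[0,0,-2],0]]'
python3 -m handwheel '[[[0,0,-1.5],0],[[0,0,-1.5],0],[[0,0,-1.5],0],[[0,0,-1.5],0],[[0,0,-1.5],0],[[0,0,-1.5],0],[[0,0,-1.5],0],[[0,0,-1.5],0]]'
python3 -m handwheel '[[[0,0,-1.5],0],[[0,0,-1.5],0],[[0,0,-1.5],0],[[0,0,-3],0],[[0,0,-5],0],[[0,0,-10],0],[[0,0,-20],0],[[0,0,-20],0]]'
```

```text
time_s: 28.65
tool_pos: [0.4428, 0.0797, 0.1662]
eef_rot: [[-0.208, -0.978, 0.0], [-0.978, 0.208, 0.002], [-0.002, -0.0, -1.0]]
contact_force: [-1.5, 0.3, 2.2]
finger_gap: -0.0006
finger_force: 1.0
time_s: 29.45
tool_pos: [0.4426, 0.0789, 0.178]
eef_rot: [[-0.208, -0.978, -0.0], [-0.978, 0.208, -0.0], [0.0, 0.0, -1.0]]
contact_force: [-0.2, 0.3, 0.5]
finger_gap: -0.0001
finger_force: 0.0
time_s: 30.25
tool_pos: [0.4425, 0.0789, 0.2416]
eef_rot: [[-0.208, -0.978, -0.0], [-0.978, 0.208, 0.0], [0.0, 0.0, -1.0]]
contact_force: [0.5, -0.1, -0.0]
finger_gap: -0.0002
finger_force: 0.0
```

The trough was followed up to level and released gently. I'll back off and compare with the first picture numerically.

```bash
python3 -m handwheel '[[[0,20,0],0],[[0,25,0],0],[[0,25,0],0],[[0,25,0],0],[[0,20,0],0],[[0,0,0],0],[[0,0,0],0],[[0,0,0],0]]'
python3 - <<'E'
from h import *
snap('scene','scene8');g=lambda f,s:cv2.imread(f'pics/{f}.png',0)[s].astype(float)
s=np.s_[163:185,225:262]
print('lip/pad region diff vs start',abs(g('scene8',s)-g('scene0',s)).mean(),' tipped',abs(g('scene7',s)-g('scene0',s)).mean())
b=np.s_[190:235,240:280]
print('box region diff vs hold',abs(g('scene8',b)-g('scene7',b)).mean())
E
```

```text
time_s: 31.05
tool_pos: [0.331, 0.1028, 0.2408]
eef_rot: [[-0.208, -0.978, 0.001], [-0.978, 0.208, -0.0], [-0.0, -0.001, -1.0]]
contact_force: [0.7, -0.5, -1.1]
finger_gap: 0.0001
finger_force: 0.0
lip/pad region diff vs start 4.931203931203931  tipped 49.6044226044226
box region diff vs hold 2.4205555555555556
```

The trough region matches the level start picture (difference 4.9, against 49.6 when tipped), and the box has not moved.

```bash
python3 -c "
from cell import manip
print(manip.finish_job())"
```

```text
the job is handed in; nothing more can be done
None
```

The job is handed in (no verdict came back): all three tubes slid into the box with the trough held on its stop at about 13 to 15 N, the trough was eased back to level, and the full box stands on the bench.

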